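Put the blue pigments back in the painter's caddy

ROBOT

A 6-joint arm with a two-finger parallel gripper is mounted at the origin on the work surface. World frame = base frame: x ahead of the robot, y to its left, z up, the work surface at z = 0. Lengths are in mm, angles in rad, forces in N, time in s.
With the tool pointing down it reaches from about 325 to 1000 mm from the base axis. Payload 5.1 kg.
Tool frame: the origin (TCP) lies at the very end of the fingers, on their centre line; the grasp point (between the pads) lies 19 mm behind it (arm.pinch_z is the distance from the TCP to the grasp point, in mm); z points along the fingers, y is the line along which they close (so a half turn about z gives the same grasp; the last joint's range is limited). The gripper opens to 85 mm and grips with 20 to 120 N. Pads are 22 mm wide; open, the fingers measure 114 mm over their backs; the gripper's body (76 mm by 85 mm) begins 54 mm behind the grasp point. The pads swing forward as they close: fully open they stand 13 mm farther back than shut.
Start: joints at [1.089, 0.124, 1.65, -0, 1.367, -0.083], TCP at [252.422, 598.972, 231.322] pointing down, gripper open.
Joint ranges: [-2.61, 2.61], [-1.02, 2.33], [0.03, 2.71], [-1.35, 4.49], [0.32, 2.68], [-2.91, 2.91]. Speed limits (rad/s): [2.57, 2.57, 3.14, 3.14, 3.14, 3.14].

INTERFACE

Orientations are given as a rotation vector (axis times angle).
In Python, from rig import arm gives the robot as it stands. The module is installed in compiled form; this text tells all that it offers.
- The arm moves only by the tool move_arm, never from a script. Its argument "deltas" is a list that holds one entry, the list of rows, each a list of 7 numbers: the shift along the world's x, y, z in mm, then the turn, a rotation vector about the world's x, y, z in rad, then the closure, from 0 (fully open) to 1 (shut). In form: [[[tx, ty, tz, wx, wy, wz, hand], ...]]. A call has 1 to 20 rows; each row is the pose to reach, as a shift and turn from the pose commanded when the call began; what a row does not reach only later rows make up. A row lasts 1/12 s, in which the tool goes at most 41.7 mm and 7.16 degrees, less where a joint would pass 70% of its speed; a pose out of reach is approached as far as the arm can. A call with a gripper value outside its range is refused whole. The fingers move at their own pace and stop on an object; "grip_force" is the grip in N (left out, the last holds). Time passes only in rows, so rows that repeat a pose let the fingers close. It gives the time, the measured TCP pose, the force, the opening and the grip force at its end, in the units of the state.
- arm.observe(): the state, without advancing time (a new reading comes with each control period).
- arm.grab_frame(name): name is "side" or "top"; returns the picture (384x512x3 uint8, blue, green, red); there is no depth.
- arm.camera_model(name): a dict with "fovy" (degrees; the focal length in pixels is half the picture's height over the tangent of half this angle, whatever the lens; pixels are square), "cx", "cy" (the principal point, pixels), "R" (3x3) and "t" (3): a world point X has camera coordinates R X + t. Camera axes: x right, y down, z forward; pixel columns grow to the right and rows downward; lengths in mm; the calibration is good to about 2 mm. A picture is of the moment at which its call begins. camera_model takes no time and is no camera call.
- arm.job_done(): hands the job in; it is judged then, once.
The state is a dict: "clock": time; "q": joint angles; "qvel": joint speeds; "joint_efforts": joint torques, N m; "tcp_pos": TCP position; "eef_rot": TCP orientation; "wrist_force": force on the tool from outside, world axes, zero at the start; "ft_torque": the same for the moment, N m; "gripper_width": finger opening in mm; "finger_force": force on a finger pad.
Only numpy, scipy, OpenCV 4.12 (cv2) and the standard library are available. Lean on these libraries where they do the work, as an engineer would, in place of code of your own. Each camera call takes 0.05 s, during which the arm holds its last target. There are 200 camera calls.

TASK

Put the four pigment jars of the blue set (dark blue, light blue, turquoise and lilac) back into the wooden caddy, each standing in the cup whose tile has the same colour as the dot on the jar's lid. The ochre jar and the grey jar belong to another set: leave them standing where they are. Keep the jars upright and set them down rather than dropping them.

Things in the scene. Friction and masses are not known exactly. Their poses are not given: they have to be found in the camera images.
- jar_dark_blue: Closed round pigment jar, white lid with a 36 mm dark navy blue dot and powder of that colour in its clear body; rigid, 48 mm across and 64 mm tall, the same width all the way up, about 0.12 kg; origin at the centre of its underside, z up. One of the blue set. At least 35 mm free between jars; things lying among them are under 25 mm high.
- jar_light_blue: Closed round pigment jar, white lid with a 36 mm light sky blue dot and powder of that colour in its clear body; rigid, 48 mm across and 64 mm tall, the same width all the way up, about 0.12 kg; origin at the centre of its underside, z up. One of the blue set.
- jar_turquoise: Closed round pigment jar, white lid with a 36 mm turquoise green dot and powder of that colour in its clear body; rigid, 48 mm across and 64 mm tall, the same width all the way up, about 0.12 kg; origin at the centre of its underside, z up. One of the blue set.
- jar_lilac: Closed round pigment jar, white lid with a 36 mm lilac violet dot and powder of that colour in its clear body; rigid, 48 mm across and 64 mm tall, the same width all the way up, about 0.12 kg; origin at the centre of its underside, z up. One of the blue set.
- jar_ochre: Closed round pigment jar, white lid with a 36 mm ochre yellow-brown dot and powder of that colour in its clear body; rigid, 48 mm across and 64 mm tall, the same width all the way up, about 0.12 kg; origin at the centre of its underside, z up. Of another set: it stays where it stands.
- jar_grey: Closed round pigment jar, white lid with a 36 mm dark grey dot and powder of that colour in its clear body; rigid, 48 mm across and 64 mm tall, the same width all the way up, about 0.12 kg; origin at the centre of its underside, z up. Of another set: it stays where it stands.
- cup_dark_blue: White square open cup fixed in the wooden caddy, with a dark navy blue tile on its front ledge. Origin: centre of its underside, 5 mm above the table, z up. Outside 66 x 66 mm, walls 2 mm, inner floor at z 3 mm, rim at z 22 mm. The tile (21 x 54 mm, top at z 26 mm) is centred 45.5 mm from the cup's centre on its -x side. Cups stand in a row along y, 70 mm apart, in any order.
- cup_light_blue: White square open cup fixed in the wooden caddy, with a light sky blue tile on its front ledge. Origin: centre of its underside, 5 mm above the table, z up. Outside 66 x 66 mm, walls 2 mm, inner floor at z 3 mm, rim at z 22 mm. The tile (21 x 54 mm, top at z 26 mm) is centred 45.5 mm from the cup's centre on its -x side. The row may stand turned on the table.
- cup_turquoise: White square open cup fixed in the wooden caddy, with a turquoise green tile on its front ledge. Origin: centre of its underside, 5 mm above the table, z up. Outside 66 x 66 mm, walls 2 mm, inner floor at z 3 mm, rim at z 22 mm. The tile (21 x 54 mm, top at z 26 mm) is centred 45.5 mm from the cup's centre on its -x side. Caddy end boards: 53 mm high, 37 mm from the end cups' centres.
- cup_lilac: White square open cup fixed in the wooden caddy, with a lilac violet tile on its front ledge. Origin: centre of its underside, 5 mm above the table, z up. Outside 66 x 66 mm, walls 2 mm, inner floor at z 3 mm, rim at z 22 mm. The tile (21 x 54 mm, top at z 26 mm) is centred 45.5 mm from the cup's centre on its -x side. Caddy: 108 x 306 mm.
There are look-alikes about, which are no part of the job. Leave any pink or red look-alike of the jar_turquoise alone.

How it is judged:
By the outcome, as a careful person would: the job done as asked, in the order asked, and still so for the second after the job is handed in, with the robot touching nothing.
It also fails if it takes over 109 s, if anything falls off the work surface, if the arm or the gripper's body presses on something with over 40 N, if the wrist force passes 120 N, or if a joint passes its speed limit or range.

## Working session

There is one attempt and no reset: what is moved stays moved. The work goes in short steps, Python scripts to look and compute and a tool call to move; the robot and the scene stay as the last step left them, time stands still between calls to the robot, and variables do not carry over. Pictures are saved under pics/ and viewed, at most 14 in all, crops included, and the job is handed in when it is done.

Besides the shell and the picture viewer there is one more tool, called after "Emit:" as name(argument=value, ...), one argument or row to a line, values as JSON. move_arm: Moves the arm, as the interface text tells. Its arguments: {"type":"object","properties":{"deltas":{"type":"array"},"grip_force":{"type":"number"}},"required":["deltas"]}

```bash
mkdir -p pics
python3 - <<'E'
from rig import arm
import cv2
for n in("top","side"):
    cv2.imwrite(f"pics/{n}0.png",arm.grab_frame(n))
    print(n,arm.camera_model(n))
s=arm.observe();print(s)
E
```

```text
top {'fovy': 48.294883089737766, 'cx': 253.21382789855448, 'cy': 199.86204883221302, 'R': array([[ 0.01379646, -0.99977057, -0.01638509],
       [-0.99827728, -0.01283757, -0.05725094],
       [ 0.05702746,  0.01714672, -0.99822535]]), 't': array([  52.19204946,  444.69985517, 1063.8183364 ])}
side {'fovy': 42.523904432955035, 'cx': 246.25875430745924, 'cy': 192.81515885000445, 'R': array([[ 0.91954449, -0.39287835, -0.00919428],
       [-0.30252343, -0.69274521, -0.65466301],
       [ 0.25083363,  0.60477324, -0.75586494]]), 't': array([-395.20711345,  194.2050241 , 1046.72632262])}
{'clock': 0.1, 'q': array([ 1.08937535e+00,  1.24458061e-01,  1.65153355e+00,  1.64639845e-05,
        1.36749421e+00, -8.25649922e-02]), 'qvel': array([ 0.00134483, -0.00151044, -0.00114857, -0.00195773, -0.00076279,
       -0.00028659]), 'joint_efforts': array([-2.48865172e-04, -4.24930608e+01, -3.66652608e+01, -1.33192930e-04,
        3.92839676e-03,  1.31203336e-05]), 'tcp_pos': array([252.18419527, 598.4912185 , 230.16647357]), 'eef_rot': array([-6.22274264e-01, -3.07879262e+00,  2.84878304e-03]), 'wrist_force': array([ 0.48384339, -1.166726  , -0.85203401]), 'ft_torque': array([ 0.02885566, -0.01897862, -0.01239828]), 'finger_force': 0.0, 'gripper_width': 85.48220622021643}
```

View pics/top0.png

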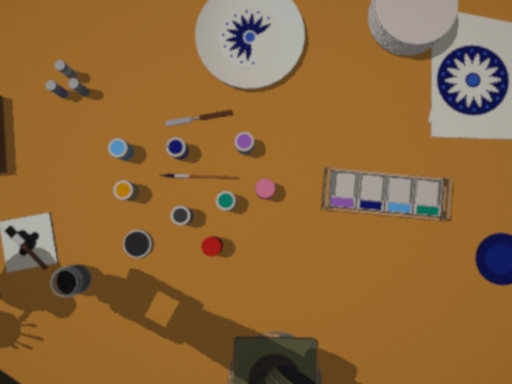

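View pics/side0.png

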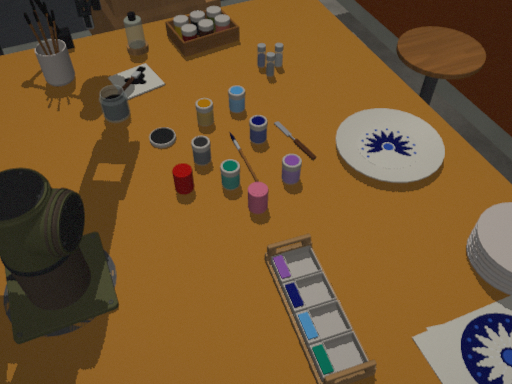

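The top view shows the lids at light blue (119,148), dark blue (177,147), lilac (244,141) and turquoise (226,200), with ochre (124,190) and grey (181,215). The pink (265,188) and red (212,246) look-alikes stand nearby. The caddy is at (388,194), with tiles from left to right lilac, dark blue, light blue, turquoise; the side view agrees.

```bash
cat > h.py <<'E'
import numpy as np, cv2
from rig import arm
def ray(n,uv):
    m=arm.camera_model(n); f=192/np.tan(np.radians(m["fovy"])/2)
    R=np.array(m["R"]);d=R.T@np.array([(uv[0]-m["cx"])/f,(uv[1]-m["cy"])/f,1]);return -R.T@np.array(m["t"]),d/np.linalg.norm(d)
def onplane(n,uv,z):
    o,d=ray(n,uv);return o+d*(z-o[2])/d[2]
def tri(a,b):
    (o,d),(p,e)=ray("top",a),ray("side",b)
    s,t=np.linalg.lstsq(np.c_[d,-e],p-o,rcond=None)[0];A,B=o+s*d,p+t*e
    return (A+B)/2,np.linalg.norm(A-B)
def proj(n,X):
    m=arm.camera_model(n); f=192/np.tan(np.radians(m["fovy"])/2)
    c=np.array(m["R"])@X+m["t"];return c[:2]/c[2]*f+[m["cx"],m["cy"]]
def blob(im,uv,r=12,tol=40):
    """centroid of the saturated patch coloured like the pixel at uv, near uv"""
    u,v=map(int,np.round(uv));lab=cv2.cvtColor(im,cv2.COLOR_BGR2LAB).astype(float)
    ref=np.median(lab[v-1:v+2,u-1:u+2].reshape(-1,3),0)
    d=np.linalg.norm((lab-ref)*[.7,1,1],axis=2);m=(d<tol).astype(np.uint8)
    k=np.zeros_like(m);cv2.circle(k,(u,v),r,1,-1);m&=k
    n,l,st,c=cv2.connectedComponentsWithStats(m,connectivity=4)
    i=l[v,u];return c[i],st[i]
E
python3 - <<'E'
from h import *
T=cv2.imread("pics/top0.png");S=cv2.imread("pics/side0.png")
J=dict(lb=((119,148),(237,91)),db=((177,147),(259,123)),li=((244,142),(292,160)),tu=((226,201),(231,167)),oc=((124,190),(205,104)),gr=((181,215),(201,143)),
 t_li=((343,202),(282,266)),t_db=((371,205),(294,294)),t_lb=((399,208),(308,325)),t_tu=((428,211),(323,359)))
P={}
for k,(a,b) in J.items():
    t=20
    ca,sa=blob(T,a,16,t);cb,sb=blob(S,b,18,t);z=31 if k[:2]=="t_" else 64
    X,g=tri(ca,cb);P[k]=onplane("top",ca,z)
    print(k,ca.round(1),sa[2:],sb[2:],"tri",X.round(1),"gap",g.round(1),"top",P[k].round(1)[:2],"side",onplane("side",cb,z).round(1)[:2])
t=[P[k][:2] for k in("t_li","t_db","t_lb","t_tu")]
print([np.linalg.norm(t[i+1]-t[i]).round(1) for i in range(3)])
v=t[0]-t[3];print("yaw",np.arctan2(-v[0],v[1]))
big=lambda im,x,y,w,h:cv2.resize(im[y:y+h,x:x+w],None,fx=4,fy=4,interpolation=cv2.INTER_CUBIC)
cv2.imwrite("pics/c1.png",big(T,95,110,200,150));cv2.imwrite("pics/c2.png",big(T,310,140,150,100))
E
```

```text
lb [117.1 147.2] [ 15  15 170] [13  8 82] tri [565.5 389.7  62.1] gap 1.0 top [564.7 389.2] side [565.1 387.2]
db [175.1 146.5] [ 11  12 110] [12  8 73] tri [568.9 248.8  60.6] gap 0.6 top [568.  248.2] side [567.6 245.1]
li [243.9 140.9] [ 14  13 142] [ 14  10 108] tri [584.   81.8  62.2] gap 0.5 top [583.4  81.8] side [583.3  80.2]
tu [225.3 200.3] [ 14  14 152] [ 14  10 115] tri [439.6 124.2  62.6] gap 0.8 top [439.2 124.2] side [439.5 122.8]
oc [122.5 189.5] [ 14  14 145] [12  8 78] tri [462.9 373.2  62.2] gap 1.3 top [462.1 372.8] side [462.9 370.8]
gr [179.9 215. ] [ 13  13 134] [13  9 95] tri [402.9 232.8  62.3] gap 0.7 top [402.5 232.5] side [402.7 230.8]
t_li [341.9 202. ] [ 21   9 160] [ 17  23 205] tri [ 441.  -161.5   28.1] gap 0.6 top [ 440.5 -160.9] side [ 440.4 -163.2]
t_db [370.2 204.7] [ 20   7 109] [ 17  24 213] tri [ 435.3 -231.7   25.9] gap 0.5 top [ 434.8 -230.3] side [ 434.  -234.2]
t_lb [398.6 207.2] [ 23  11 197] [ 20  27 277] tri [ 429.9 -300.9   27.3] gap 0.4 top [ 429.5 -299.6] side [ 429.  -302.4]
t_tu [427.  210.1] [ 22   9 167] [ 22  29 325] tri [ 423.9 -371.2   25.5] gap 0.7 top [ 423.4 -368.9] side [ 422.6 -373.1]
[np.float64(69.6), np.float64(69.5), np.float64(69.6)]
yaw -0.08234337469008468
```

View pics/c1.png

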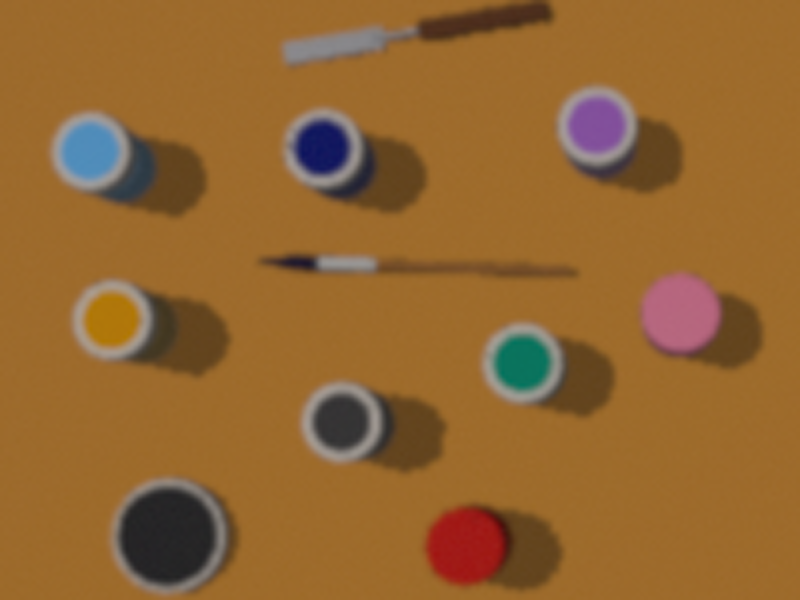

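View pics/c2.png

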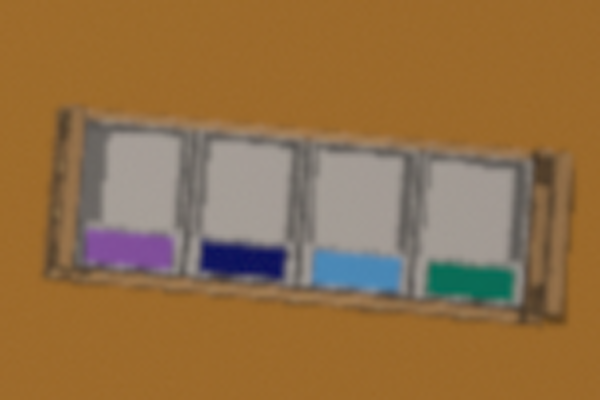

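Two-view heights (61–63 mm for the lids) and tile spacing (69.6 mm) fit the given sizes. I'll keep one gripper yaw along the caddy's x throughout. First I go over the dark blue jar.

Emit:
move_arm(
  deltas=[
    [[40,0,15,0,0,-0.1,0.15],[80,0,20,0,0,-0.2,0.15],[120,-5,20,0,0,-0.3,0.15],[150,-25,15,0,0,-0.4,0.15],[180,-55,0,0,0,-0.5,0.15],[205,-90,-10,0,0,-0.6,0.15],[225,-125,-20,0,0,-0.7,0.15],[245,-160,-35,0,0,-0.8,0.15],[265,-195,-50,0,0,-0.9,0.15],[280,-230,-60,0,0,-1.0,0.15],[295,-265,-70,0,0,-1.1,0.15],[305,-300,-80,0,0,-1.2,0.15],[312,-335,-91,0,0,-1.25,0.15],[316,-351.5,-91,0,0,-1.25,0.15],[316,-351.5,-91,0,0,-1.25,0.15],[316,-351.5,-91,0,0,-1.25,0.15],[316,-351.5,-91,0,0,-1.25,0.15],[316,-351.5,-91,0,0,-1.25,0.15]],
  ],
)

```text
clock: 1.6
tcp_pos: [568.3, 248.7, 140.7]
eef_rot: [2.305, 2.135, 0.001]
wrist_force: [0.2, -0.7, -0.0]
gripper_width: 72.8
finger_force: 0.0
```

Run:
```python
from rig import arm
import cv2
cv2.imwrite("pics/side1.png",arm.grab_frame("side"))
s=arm.observe();print(s["clock"],s["tcp_pos"],s["eef_rot"],s["q"],s["gripper_width"])
```

```text
1.65 [568.29346768 248.78245391 140.70103543] [2.30450220e+00 2.13504344e+00 1.09646906e-03] [3.26031771e-01 1.30650288e-01 1.79993498e+00 2.33251591e-04
 1.21034027e+00 4.02253120e-01] 72.67750359084266
```

View pics/side1.png

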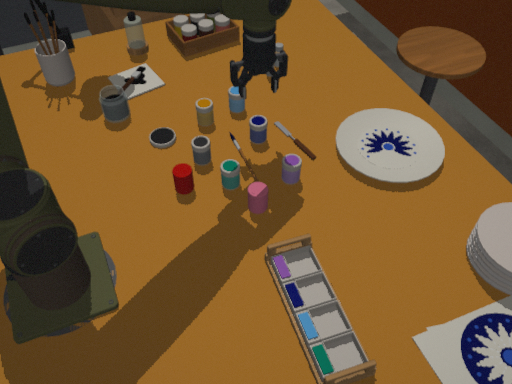

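The gripper stands open over the dark blue jar (259,120) with its tips near (260,85). Next I lower and grip.

Emit:
move_arm(
  deltas=[
    [[0,0,-25,0,0,0,0.15],[0,0,-50,0,0,0,0.15],[0,0,-75,0,0,0,0.15],[0,0,-95,0,0,0,0.15],[0,0,-108,0,0,0,0.15],[0,0,-113,0,0,0,0.15],[0,0,-113,0,0,0,0.15],[0,0,-113,0,0,0,0.15],[0,0,-113,0,0,0,0.6],[0,0,-113,0,0,0,0.6],[0,0,-113,0,0,0,0.6],[0,0,-113,0,0,0,0.6],[0,0,-113,0,0,0,0.6],[0,0,-113,0,0,0,0.6],[0,0,-113,0,0,0,0.6]],
  ],
  grip_force=40,
)

```text
clock: 2.9
tcp_pos: [569.8, 248.0, 29.4]
eef_rot: [2.306, 2.132, 0.005]
wrist_force: [-0.8, 0.4, 5.6]
gripper_width: 47.3
finger_force: 41.7
```

Run:
```python
from rig import arm
import cv2
I=arm.grab_frame("side");T=arm.grab_frame("top")
import numpy as np
a=cv2.resize(I[50:200,180:330],(450,450),interpolation=3);b=cv2.resize(T[80:180,120:200],(350,438),interpolation=3)
b=cv2.copyMakeBorder(b,0,12,0,0,0);cv2.imwrite("pics/g1.png",np.hstack([a,b]))
s=arm.observe();print(s["clock"],s["tcp_pos"],s["wrist_force"],s["finger_force"],s["gripper_width"])
```

```text
3.0 [569.82370937 247.97973305  29.34912954] [-1.33150299  0.88917823  6.43344606] 41.696176528930664 46.8663351620302
```

View pics/g1.png

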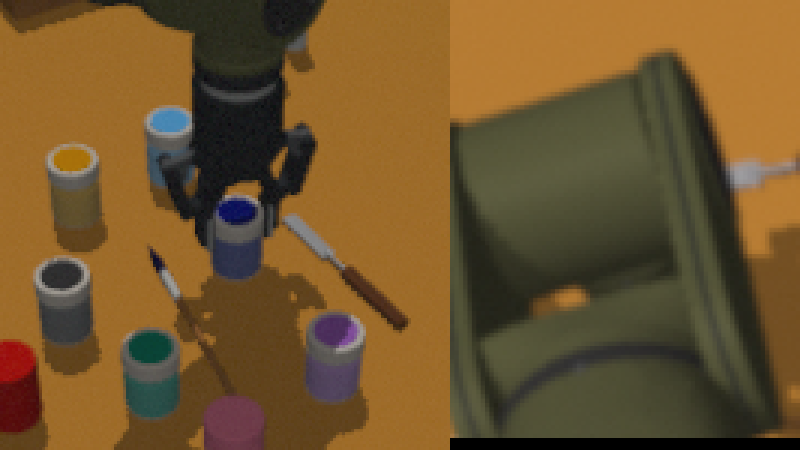

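Run:
```python
from h import *
I=arm.grab_frame("side")
c,s=blob(I,(259,121),14,25);print(c,s,onplane("side",c,64),onplane("side",c,66))
m=proj("side",np.array([568.3,247.5,64]));print(m)
for p in ([595,237,35],[595,259,35],[541,237,35],[541,259,35]):print(p,((proj("side",np.array(p,float))-[180,50])*3).round())
```

```text
[258.41176471 120.        ] [253 117  12   7  68] [569.96987769 245.74007519  64.        ] [569.00510213 243.62530483  66.        ]
[257.55426081 119.76343754]
[595, 237, 35] [265. 234.]
[595, 259, 35] [254. 218.]
[541, 237, 35] [209. 250.]
[541, 259, 35] [199. 235.]
```

Gripped (47 mm, 42 N) and centred: the predicted finger corners match the picture. Next I lift and carry to the dark blue cup.

Emit:
move_arm(
  deltas=[
    [[0,0,20,0,0,0,0.6],[0,0,50,0,0,0,0.6],[0,0,80,0,0,0,0.6],[-3,-15,105,0,0,0,0.6],[-7,-40,113,0,0,0,0.6],[-14,-75,113,0,0,0,0.6],[-21,-113,113,0,0,0,0.6],[-28,-151,113,0,0,0,0.6],[-35,-190,113,0,0,0,0.6],[-42,-229,113,0,0,0,0.6],[-49,-268,113,0,0,0,0.6],[-56,-307,113,0,0,0,0.6],[-63,-346,113,0,0,0,0.6],[-70,-385,113,0,0,0,0.6],[-77,-423,113,0,0,0,0.6],[-83,-455,113,0,0,0,0.6],[-87,-475,113,0,0,0,0.6],[-88,-482,113,0,0,0,0.6],[-88,-482,113,0,0,0,0.6],[-88,-482,113,0,0,0,0.6]],
  ],
)

```text
clock: 4.72
tcp_pos: [480.2, -234.0, 139.9]
eef_rot: [-2.306, -2.132, -0.0]
wrist_force: [0.4, 0.4, -1.0]
gripper_width: 46.8
finger_force: 41.5
```

Run:
```python
from h import *
I=arm.grab_frame("side");T=arm.grab_frame("top")
s=arm.observe();p=s["tcp_pos"];print(s["clock"],p,s["eef_rot"],s["finger_force"],s["gripper_width"])
print(proj("side",p+[0,0,37]),proj("top",p+[0,0,37]))
u,v=map(int,proj("side",p+[0,0,10]))
cv2.imwrite("pics/g2.png",np.hstack([cv2.resize(I[v-60:v+90,u-75:u+75],(450,450),interpolation=3),cv2.resize(T[150:270,320:460],(350,450),interpolation=3)]))
```

```text
4.8167 [ 480.50503856 -233.28778241  140.03625461] [-2.30451629e+00 -2.13407325e+00 -3.23016304e-04] 41.46992325782776 46.866587741062936
[321.82696636 245.09672935] [389.22315265 180.05104387]
```

View pics/g2.png

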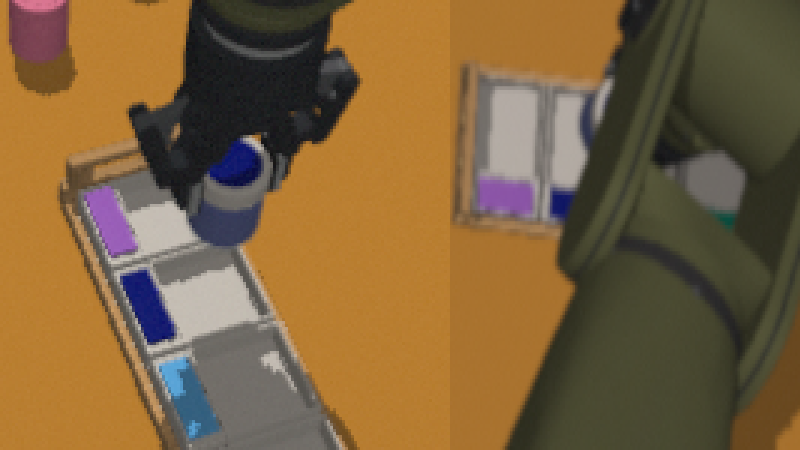

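Emit:
move_arm(
  deltas=[
    [[0,-1,-25,0,0,0,0.6],[0,-1,-50,0,0,0,0.6],[0,-1,-70,0,0,0,0.6],[0,-1,-85,0,0,0,0.6],[0,-1,-93,0,0,0,0.6],[0,-1,-98,0,0,0,0.6],[0,-1,-101,0,0,0,0.6],[0,-1,-103,0,0,0,0.6],[0,-1,-104,0,0,0,0.6],[0,-1,-104,0,0,0,0.6],[0,-1,-104,0,0,0,0.6]],
  ],
)

```text
clock: 5.73
tcp_pos: [480.9, -235.8, 37.1]
eef_rot: [2.305, 2.132, 0.001]
wrist_force: [0.6, -0.3, -0.7]
gripper_width: 46.9
finger_force: 41.5
```

Run:
```python
from h import *
I=arm.grab_frame("side")
s=arm.observe();p=s["tcp_pos"];print(s["clock"],p,s["wrist_force"],s["finger_force"],s["gripper_width"])
print(proj("side",p+[0,0,-27]),proj("side",p+[0,0,37]))
u,v=map(int,proj("side",p+[0,0,10]))
cv2.imwrite("pics/g3.png",cv2.resize(I[v-70:v+70,u-80:u+80],(800,600),interpolation=3)[:, :])
```

```text
5.7833 [ 480.86476176 -235.83539017   37.06389892] [ 0.468383   -0.14636983 -0.09600662] 41.46961569786072 46.90113357284921
[313.94859735 292.51628947] [317.02908512 276.15416439]
```

View pics/g3.png

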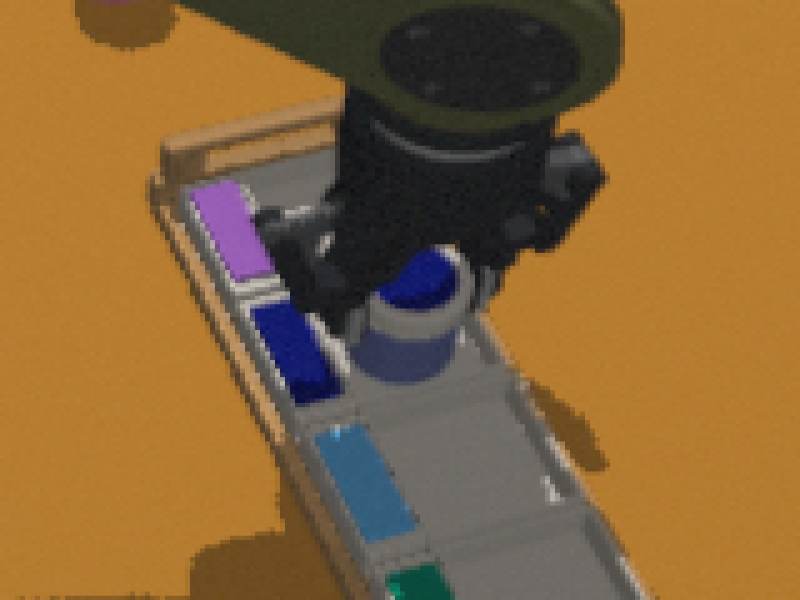

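The jar is inside its cup between the walls, not yet touching. I'll lower the last bit.

Emit:
move_arm(
  deltas=[
    [[0,0,-1,0,0,0,0.6],[0,0,-2,0,0,0,0.6],[0,0,-2,0,0,0,0.6],[0,0,-2,0,0,0,0.6]],
  ],
)

```text
clock: 6.12
tcp_pos: [481.0, -236.0, 36.3]
eef_rot: [2.306, 2.133, -0.0]
wrist_force: [-4.8, 2.0, 9.1]
gripper_width: 47.1
finger_force: 42.5
```

Contact felt (9 N). Release, rise, and head for the light blue jar.

Emit:
move_arm(
  deltas=[
    [[0,0,0,0,0,0,0.2],[0,0,0,0,0,0,0.2],[0,0,0,0,0,0,0.2],[0,0,0,0,0,0,0.2],[0,0,15,0,0,0,0.2],[0,0,45,0,0,0,0.15],[0,0,80,0,0,0,0.15],[2,15,106,0,0,0,0.15],[7,50,106,0,0,0,0.15],[12,89,106,0,0,0,0.15],[17,128,106,0,0,0,0.15],[23,167,106,0,0,0,0.15],[28,206,106,0,0,0,0.15],[33,245,106,0,0,0,0.15],[39,284,106,0,0,0,0.15],[44,323,106,0,0,0,0.15],[49,362,106,0,0,0,0.15],[54,401,106,0,0,0,0.15],[60,440,106,0,0,0,0.15],[65,479,106,0,0,0,0.15]],
  ],
)

```text
clock: 7.78
tcp_pos: [545.3, 245.5, 140.1]
eef_rot: [2.306, 2.133, -0.0]
wrist_force: [0.1, -1.0, -0.0]
gripper_width: 72.2
finger_force: 0.0
```

Run:
```python
from h import *
I=arm.grab_frame("side");T=arm.grab_frame("top")
s=arm.observe();print(s["clock"],s["tcp_pos"],s["wrist_force"],s["gripper_width"])
cs=proj("side",np.array([480.4,-235,72.]));ct=proj("top",np.array([480.4,-235,72.]));print(cs,ct)
for n,im,c in(("side",I,cs),("top",T,ct)):
    try:
        c,st=blob(im,c,14,22);print(n,c,st,onplane(n,c,72))
    except Exception as e:print(e)
cv2.imwrite("pics/g4.png",np.hstack([cv2.resize(I[230:380,250:400],(400,400),interpolation=3),cv2.resize(T[130:250,320:460],(400,400),interpolation=3)]))
```

```text
7.8833 [545.44065101 248.24723309 140.23434307] [0.40333113 0.10350686 0.7220637 ] 72.73076940776755
[316.51257957 276.45098377] [376.62980604 184.68623558]
side [317.17801047 277.73298429] [309 271  17  14 191] [ 480.20805181 -238.08179289   72.        ]
top [376.81034483 184.37068966] [371 179  12  12 116] [ 481.15616639 -235.4280018    72.        ]
```

View pics/g4.png

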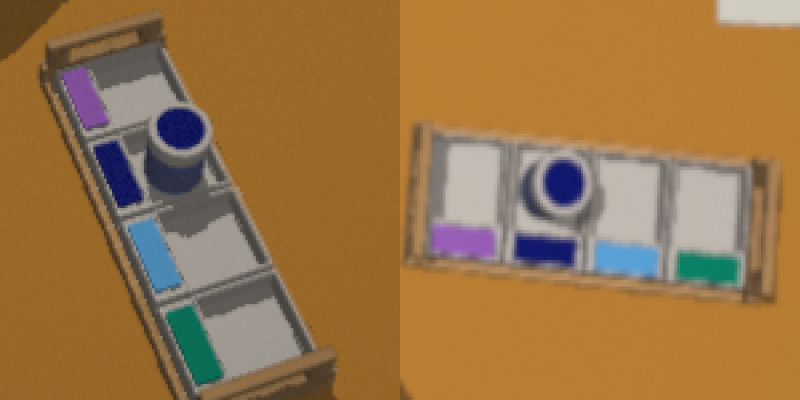

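The dark blue jar stands upright in its own cup: lid at (180,128) in the side crop and (563,183) in the top crop, measured at (481,-236) against a cup centre of (480,-235). Next is the light blue jar.

Emit:
move_arm(
  deltas=[
    [[5,38,0,0,0,0,0.15],[11,77,0,0,0,0,0.15],[16,112,0,0,0,0,0.15],[20,137,0,0,0,0,0.15],[20.5,145,0,0,0,0,0.15],[20.5,145,-5,0,0,0,0.15],[20.5,145,-30,0,0,0,0.15],[20.5,145,-60,0,0,0,0.15],[20.5,145,-88,0,0,0,0.15],[20.5,145,-105,0,0,0,0.15],[20.5,145,-113,0,0,0,0.15],[20.5,145,-113,0,0,0,0.15],[20.5,145,-113,0,0,0,0.6],[20.5,145,-113,0,0,0,0.6],[20.5,145,-113,0,0,0,0.6],[20.5,145,-113,0,0,0,0.6],[20.5,145,-113,0,0,0,0.6],[20.5,145,-113,0,0,0,0.6]],
  ],
)

```text
clock: 9.38
tcp_pos: [567.4, 389.0, 29.7]
eef_rot: [2.305, 2.132, 0.005]
wrist_force: [-0.6, -2.0, 6.0]
gripper_width: 47.1
finger_force: 41.7
```

Emit:
move_arm(
  deltas=[
    [[0,0,20,0,0,0,0.6],[0,0,50,0,0,0,0.6],[0,0,80,0,0,0,0.6],[-2,-15,105,0,0,0,0.6],[-5,-40,113,0,0,0,0.6],[-10,-75,113,0,0,0,0.6],[-15,-113,113,0,0,0,0.6],[-20,-151,113,0,0,0,0.6],[-25,-190,113,0,0,0,0.6],[-30,-229,113,0,0,0,0.6],[-35,-268,113,0,0,0,0.6],[-40,-307,113,0,0,0,0.6],[-45,-346,113,0,0,0,0.6],[-50,-385,113,0,0,0,0.6],[-55,-424,113,0,0,0,0.6],[-61,-463,113,0,0,0,0.6],[-66,-502,113,0,0,0,0.6],[-71,-541,113,0,0,0,0.6],[-76,-580,113,0,0,0,0.6],[-81,-619,113,0,0,0,0.6]],
  ],
)

```text
clock: 11.05
tcp_pos: [484.1, -232.1, 140.3]
eef_rot: [2.306, 2.133, 0.0]
wrist_force: [1.3, 0.7, -1.7]
gripper_width: 46.9
finger_force: 41.5
```

Emit:
move_arm(
  deltas=[
    [[-5,-35,0,0,0,0,0.6],[-8,-60,0,0,0,0,0.6],[-10,-72,0,0,0,0,0.6],[-10,-74,0,0,0,0,0.6],[-10,-74,-5,0,0,0,0.6],[-10,-74,-25,0,0,0,0.6],[-10,-74,-50,0,0,0,0.6],[-10,-74,-72,0,0,0,0.6],[-10,-74,-86,0,0,0,0.6],[-10,-74,-94,0,0,0,0.6],[-10,-74,-99,0,0,0,0.6],[-10,-74,-102,0,0,0,0.6],[-10,-74,-104,0,0,0,0.6],[-10,-74,-105,0,0,0,0.6],[-10,-74,-106,0,0,0,0.6],[-10,-74,-106,0,0,0,0.6]],
  ],
)

```text
clock: 12.38
tcp_pos: [475.8, -304.6, 36.7]
eef_rot: [2.306, 2.133, 0.001]
wrist_force: [-2.9, 3.8, 6.6]
gripper_width: 47.2
finger_force: 42.3
```

Contact at the expected height. Release, rise, and move to the turquoise jar.

Emit:
move_arm(
  deltas=[
    [[0,0,0,0,0,0,0.2],[0,0,0,0,0,0,0.2],[0,0,0,0,0,0,0.2],[0,0,0,0,0,0,0.2],[0,0,15,0,0,0,0.2],[0,0,45,0,0,0,0.15],[0,0,80,0,0,0,0.15],[-1,15,106,0,0,0,0.15],[-4,50,106,0,0,0,0.15],[-7,89,106,0,0,0,0.15],[-10,128,106,0,0,0,0.15],[-13,167,106,0,0,0,0.15],[-17,206,106,0,0,0,0.15],[-20,245,106,0,0,0,0.15],[-23,284,106,0,0,0,0.15],[-26,323,106,0,0,0,0.15],[-29,362,106,0,0,0,0.15],[-32,400,106,0,0,0,0.15],[-34,425,106,0,0,0,0.15],[-34.5,428,106,0,0,0,0.15]],
  ],
)

```text
clock: 14.05
tcp_pos: [439.8, 126.8, 140.5]
eef_rot: [-2.301, -2.138, -0.002]
wrist_force: [-1.1, -0.5, -0.0]
gripper_width: 72.6
finger_force: 0.0
```

```bash
cat > chk.py <<'E'
from h import *
def check(d):
    F={n:arm.grab_frame(n) for n in("side","top")}
    s=arm.observe();print(s["clock"],s["tcp_pos"].round(1),s["gripper_width"].round(1))
    for k,p in d.items():
        for n,im in F.items():
            c=proj(n,np.array(p,float))
            try:
                c,st=blob(im,c,16,22);print(k,n,c.round(1),st[2:],im[int(c[1]),int(c[0])],onplane(n,c,p[2]).round(1))
            except Exception as e:print(k,n,"hidden?",c)
E
python3 - <<'E'
from chk import *
check(dict(db=(480.5,-236,72),lb=(475,-304.5,72),tu=(439.5,123.5,64)))
E
```

```text
Traceback (most recent call last):
  File "chk.py", line 4, in check
    s=arm.observe();print(s["clock"],s["tcp_pos"].round(1),s["gripper_width"].round(1))
                                                           ^^^^^^^^^^^^^^^^^^^^^^^^
AttributeError: 'float' object has no attribute 'round'
```

```bash
sed -i 's/,s\["gripper_width"\].round(1)//' chk.py
python3 - <<'E'
from chk import *
check(dict(db=(480.5,-236,72),lb=(475,-304.5,72),tu=(439.5,123.5,64)))
E
```

```text
14.25 [440.5 122.8 140.2]
db side [317.2 277.7] [ 17  15 192] [95 28 21] [ 480.2 -238.1   72. ]
db top [376.8 184.4] [ 12  12 117] [101  23  17] [ 481.1 -235.3   72. ]
lb side [332.1 307.3] [ 19  18 263] [181 137  73] [ 475.2 -305.7   72. ]
lb top [405.8 186.9] [ 15  15 180] [198 149  81] [ 476.  -303.7   72. ]
tu side [229.6 165.4] [ 14  10 116] [ 91 112  10] [439.5 122.9  64. ]
tu top [226.1 198.3] [ 33  32 700] [48 71 71] [444.  122.2  64. ]
```

Both placed jars are in their cups and turquoise is at (439.5,123). Descend and grip.

Emit:
move_arm(
  deltas=[
    [[0,0,-25,0,0,0,0.15],[0,0,-55,0,0,0,0.15],[0,0,-85,0,0,0,0.15],[0,0,-104,0,0,0,0.15],[0,0,-113,0,0,0,0.15],[0,0,-113,0,0,0,0.15],[0,0,-113,0,0,0,0.6],[0,0,-113,0,0,0,0.6],[0,0,-113,0,0,0,0.6],[0,0,-113,0,0,0,0.6],[0,0,-113,0,0,0,0.6],[0,0,-113,0,0,0,0.6]],
  ],
)

```text
clock: 15.25
tcp_pos: [442.2, 123.6, 29.3]
eef_rot: [2.304, 2.132, 0.004]
wrist_force: [-0.7, -1.4, 6.3]
gripper_width: 47.0
finger_force: 41.8
```

Emit:
move_arm(
  deltas=[
    [[0,0,20,0,0,0,0.6],[0,0,50,0,0,0,0.6],[0,0,80,0,0,0,0.6],[1,-15,105,0,0,0,0.6],[2,-40,113,0,0,0,0.6],[4,-75,113,0,0,0,0.6],[6,-113,113,0,0,0,0.6],[8,-151,113,0,0,0,0.6],[10,-190,113,0,0,0,0.6],[12,-229,113,0,0,0,0.6],[15,-268,113,0,0,0,0.6],[17,-307,113,0,0,0,0.6],[20,-346,113,0,0,0,0.6],[22,-385,113,0,0,0,0.6],[24,-424,113,0,0,0,0.6],[26,-460,113,0,0,0,0.6],[28,-485,113,0,0,0,0.6],[28.5,-497.5,113,0,0,0,0.6],[28.5,-497.5,113,0,0,0,0.6]],
  ],
)

```text
clock: 16.83
tcp_pos: [468.6, -376.1, 140.0]
eef_rot: [-2.309, -2.13, 0.0]
wrist_force: [-0.3, 1.2, -1.5]
gripper_width: 47.1
finger_force: 41.7
```

Emit:
move_arm(
  deltas=[
    [[0,0,-20,0,0,0,0.6],[0,0,-45,0,0,0,0.6],[0,0,-70,0,0,0,0.6],[0,0,-86,0,0,0,0.6],[0,0,-94,0,0,0,0.6],[0,0,-99,0,0,0,0.6],[0,0,-102,0,0,0,0.6],[0,0,-104,0,0,0,0.6],[0,0,-105,0,0,0,0.6],[0,0,-106,0,0,0,0.6],[0,0,-106,0,0,0,0.6]],
  ],
)

```text
clock: 17.75
tcp_pos: [469.7, -374.5, 36.3]
eef_rot: [2.305, 2.132, 0.001]
wrist_force: [-1.5, 2.7, 4.3]
gripper_width: 47.2
finger_force: 42.3
```

Emit:
move_arm(
  deltas=[
    [[0,0,0,0,0,0,0.2],[0,0,0,0,0,0,0.2],[0,0,0,0,0,0,0.2],[0,0,0,0,0,0,0.2],[0,0,15,0,0,0,0.2],[0,0,45,0,0,0,0.15],[0,0,80,0,0,0,0.15],[4,15,106,0,0,0,0.15],[13,50,106,0,0,0,0.15],[22,88,106,0,0,0,0.15],[32,126,106,0,0,0,0.15],[42,165,106,0,0,0,0.15],[52,204,106,0,0,0,0.15],[62,243,106,0,0,0,0.15],[72,282,106,0,0,0,0.15],[82,321,106,0,0,0,0.15],[92,360,106,0,0,0,0.15],[102,399,106,0,0,0,0.15],[111,435,106,0,0,0,0.15],[115.6,455.3,106,0,0,0,0.15]],
  ],
)

```text
clock: 19.42
tcp_pos: [585.0, 84.8, 140.4]
eef_rot: [-2.303, -2.136, -0.002]
wrist_force: [0.0, -0.2, 0.6]
gripper_width: 72.5
finger_force: 0.0
```

Run:
```python
from chk import *
check(dict(tu=(469,-374.5,72),lb=(475,-304.5,72),li=(583.5,80.5,64)))
```

```text
19.5167 [584.9  84.4 140.3]
tu side [348.4 340.8] [ 20  19 290] [ 85 107  10] [ 469.2 -375.    72. ]
tu top [435.1 189.6] [ 15  14 155] [101 126  10] [ 470.4 -372.6   72. ]
lb side [332.2 307.3] [ 19  18 266] [182 138  76] [ 475.4 -305.6   72. ]
lb top [405.7 186.8] [ 15  15 176] [212 160  87] [ 476.1 -303.5   72. ]
li side [291.4 159.8] [ 14  10 109] [153  77 127] [583.4  80.3  64. ]
li top [243.8 146.8] [ 33  21 453] [55 81 82] [569.1  81.6  64. ]
```

Three are placed, and lilac is where it was measured. Descend and grip.

Emit:
move_arm(
  deltas=[
    [[0,0,0,0,0,0,0.15],[0,0,-25,0,0,0,0.15],[0,0,-55,0,0,0,0.15],[0,0,-85,0,0,0,0.15],[0,0,-104,0,0,0,0.15],[0,0,-113,0,0,0,0.15],[0,0,-113,0,0,0,0.15],[0,0,-113,0,0,0,0.6],[0,0,-113,0,0,0,0.6],[0,0,-113,0,0,0,0.6],[0,0,-113,0,0,0,0.6],[0,0,-113,0,0,0,0.6],[0,0,-113,0,0,0,0.6]],
  ],
)

```text
clock: 20.6
tcp_pos: [586.3, 81.1, 29.6]
eef_rot: [2.304, 2.131, 0.004]
wrist_force: [0.3, -1.2, 6.6]
gripper_width: 47.1
finger_force: 41.9
```

Emit:
move_arm(
  deltas=[
    [[0,0,20,0,0,0,0.6],[0,0,50,0,0,0,0.6],[0,0,80,0,0,0,0.6],[-4,-10,105,0,0,0,0.6],[-13,-32,113,0,0,0,0.6],[-26,-65,113,0,0,0,0.6],[-40,-100,113,0,0,0,0.6],[-54,-135,113,0,0,0,0.6],[-68,-170,113,0,0,0,0.6],[-82,-205,113,0,0,0,0.6],[-93,-232,113,0,0,0,0.6],[-98.5,-246.3,113,0,0,0,0.6],[-98.5,-246.3,113,0,0,0,0.6],[-98.5,-246.3,113,0,0,0,0.6]],
  ],
)

```text
clock: 21.77
tcp_pos: [485.6, -165.3, 140.1]
eef_rot: [-2.308, -2.131, -0.001]
wrist_force: [0.2, 0.6, -2.0]
gripper_width: 47.0
finger_force: 41.6
```

Emit:
move_arm(
  deltas=[
    [[0,0,-20,0,0,0,0.6],[0,0,-45,0,0,0,0.6],[0,0,-70,0,0,0,0.6],[0,0,-86,0,0,0,0.6],[0,0,-94,0,0,0,0.6],[0,0,-99,0,0,0,0.6],[0,0,-102,0,0,0,0.6],[0,0,-104,0,0,0,0.6],[0,0,-105,0,0,0,0.6],[0,0,-106,0,0,0,0.6],[0,0,-106,0,0,0,0.6]],
  ],
)

```text
clock: 22.68
tcp_pos: [487.0, -165.1, 36.6]
eef_rot: [2.306, 2.132, 0.002]
wrist_force: [-3.2, 2.5, 7.5]
gripper_width: 46.7
finger_force: 42.4
```

Contact again at the right height. Release, rise, and back off to the left so both cameras see the caddy.

Emit:
move_arm(
  deltas=[
    [[0,0,0,0,0,0,0.2],[0,0,0,0,0,0,0.2],[0,0,0,0,0,0,0.2],[0,0,0,0,0,0,0.2],[0,0,15,0,0,0,0.2],[0,0,45,0,0,0,0.15],[0,0,80,0,0,0,0.15],[0,15,110,0,0,0,0.15],[0,50,140,0,0,0,0.15],[0,88,160,0,0,0,0.15],[0,126,170,0,0,0,0.15],[0,165,170,0,0,0,0.15],[0,200,170,0,0,0,0.15],[0,225,170,0,0,0,0.15],[0,225,170,0,0,0,0.15],[0,225,170,0,0,0,0.15],[0,225,170,0,0,0,0.15],[0,225,170,0,0,0,0.15]],
  ],
)

```text
clock: 24.18
tcp_pos: [486.1, 59.1, 204.2]
eef_rot: [2.308, 2.132, -0.001]
wrist_force: [-0.4, -0.7, 0.6]
gripper_width: 72.4
finger_force: 0.0
```

Run:
```python
from chk import *
check(dict(li=(486,-165,72),db=(480.5,-236,72),lb=(475,-304.5,72),tu=(469,-374.5,72),oc=(462.5,372,64),gr=(402.5,232,64)))
cv2.imwrite("pics/end.png",arm.grab_frame("side"))
```

```text
24.2833 [486.1  59.  204.2]
li side [305.4 247.6] [ 14  14 118] [151  78 126] [ 492.2 -165.5   72. ]
li top [346.1 179.7] [ 14  10 104] [173  87 144] [ 491.3 -162.9   72. ]
db side [317.2 277.7] [ 17  15 192] [89 12 14] [ 480.2 -238.1   72. ]
db top [376.8 184.4] [ 12  12 117] [103  21  15] [ 481.1 -235.3   72. ]
lb side [332.1 307.3] [ 19  18 268] [176 133  71] [ 475.3 -305.6   72. ]
lb top [405.7 186.9] [ 16  15 181] [204 153  84] [ 476.  -303.5   72. ]
tu side [348.5 340.8] [ 20  19 293] [ 87 109  10] [ 469.2 -375.    72. ]
tu top [435.1 189.7] [ 15  14 157] [ 96 121  10] [ 470.3 -372.5   72. ]
oc side [203.6 102.7] [12  8 78] [ 10 107 163] [462.9 370.8  64. ]
oc top [122.5 189.5] [ 14  14 145] [ 10 135 198] [462.1 372.8  64. ]
gr side [200.  141.3] [13  9 94] [50 48 48] [402.6 230.7  64. ]
gr top [179.9 215. ] [ 13  13 134] [61 59 60] [402.5 232.5  64. ]
```

View pics/end.png

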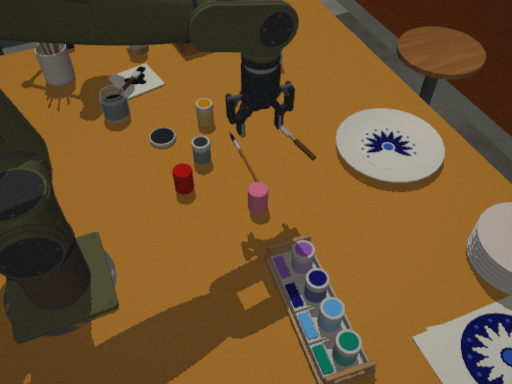

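All four jars stand in their cups. The lilac lid at (303,250) is half in the arm's shadow, which biases its centroid, so I move the arm away and recheck it.

Emit:
move_arm(
  deltas=[
    [[0,40,10,0,0,0,0.15],[0,80,20,0,0,0,0.15],[0,118,20,0,0,0,0.15],[0,156,20,0,0,0,0.15],[0,194,20,0,0,0,0.15],[0,220,20,0,0,0,0.15],[0,230,20,0,0,0,0.15],[0,230,20,0,0,0,0.15],[0,230,20,0,0,0,0.15],[0,230,20,0,0,0,0.15]],
  ],
)

```text
clock: 25.17
tcp_pos: [486.3, 288.5, 224.2]
eef_rot: [2.308, 2.131, -0.001]
wrist_force: [0.8, 0.7, -0.6]
gripper_width: 72.7
finger_force: 0.0
```

Run:
```python
from chk import *
check(dict(li=(486,-165,72)))
I=arm.grab_frame("side");T=arm.grab_frame("top")
cv2.imwrite("pics/end2.png",np.hstack([cv2.resize(I[230:380,250:400],(400,400),interpolation=3),cv2.resize(T[130:250,320:460],(400,400),interpolation=3)]))
```

```text
25.2667 [486.3 288.5 224.3]
li side [303.3 248.7] [ 17  14 185] [148  76 123] [ 486.9 -166.1   72. ]
li top [346.5 181.4] [ 14  14 147] [174  88 145] [ 487.4 -163.7   72. ]
```

View pics/end2.png

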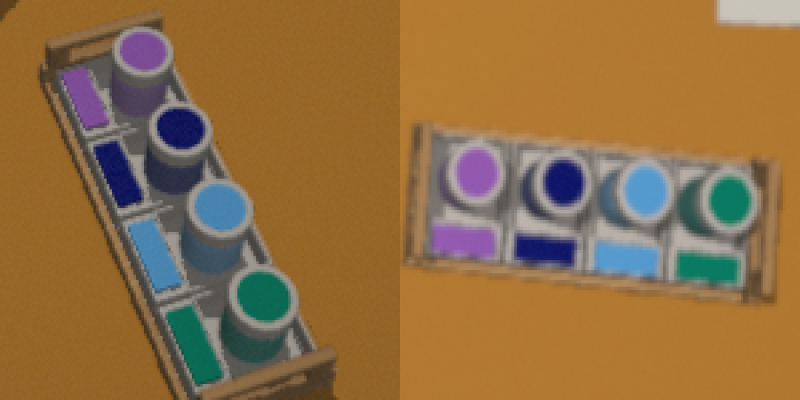

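All four jars stand upright beside their matching tiles. Lilac measures (487,-165) against a cup centre of (486,-165). I'm handing the job in.

```bash
python3 -c "
from rig import arm
print(arm.job_done())"
```

```text
the job is handed in; nothing more can be done
None
```

All four blue-set jars stand upright in their colour-matched cups, the ochre and grey jars are unmoved, and the job was handed in at about 25 s.

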